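Hang the bath pails and start the dryer

TASK

Put the washed bath pails to dry: first slide the dryer's blue selector fully to the right (off), then raise its red flap lever fully, then hang every pail by its arched handle on a hook of the rail. When all of them hang, slide the selector fully to the left (dry) and after that lower the lever fully; leave the pails hanging and do not disturb the soap bowl, the mug or the comb.

Things in the scene. Friction and masses are not known exactly. Their poses are not given: they have to be found in the camera images.
- pail_copper_grip (a point): centre of the upright wooden grip (16 x 18 x 40 mm tall, 18 mm along own y) on top of the copper bath pail's handle, 135 mm above the pail's underside; z up. All pails are alike: rim 66 mm wide, 55 mm high, 0.14 kg. The handle, a fixed 6 mm bar, arches over the mouth in the y-z plane to a blunt peak: underside 109 mm up at the middle, 100 mm at y = +-16 mm; opening 55 mm wide. May be absent
- pail_steel_grip (a point): centre of the wooden grip on the handle of the bare steel pail, else like the copper one. May be absent
- pail_blue_grip (a point): centre of the wooden grip on the handle of the blue pail, else like the copper one. May be absent
- hook1 (a point): right hook: middle of the top of its level 8 mm rod, where a handle should rest, 134 mm above the table, at (-38, -100) mm in rail x, y. The rod runs along rail x from the bar (38 mm to +x of here) to an upturned tip 32 mm to -x, its top 16 mm above the rod's. All hooks are alike
- hook2 (a point): middle hook, rail y = 0, same point. A hanging pail's handle plane lies across the rod, its foot 25 mm above the table, its grip centre 26 mm above this point. With its foot about 53 mm above the table a pail's opening passes freely over the upturned tip
- hook3 (a point): left hook, rail y = +100 mm, same point
- rail: fixed steel hook rail: a 12 mm bar 310 mm long along its y axis, 130 mm above the table, on two end posts; three dark hooks 100 mm apart point along its -x axis, towards the robot. Origin on the table under the middle of the bar
- dryer: fixed white warm-air dryer, 150 x 130 mm foot and a head 120 x 120 mm whose top is 145 mm above the table. Origin on the table under its middle; -x is its front, towards the robot, +y its left as the robot sees it. Stands to the left or right of the rail
- lever_knob (a point): centre of the red knob (cylinder 16 mm thick, 20 mm long along the dryer's y axis) at the end of the outlet flap lever, a small lever that sticks out 75 mm to -x from the front of the dryer's head. Best pinched over its two ends from above and led round in an arc
- lever_pivot (a point): pivot of the flap lever, on the front of the dryer's head, 118 mm above the table; its axis is the dryer's y
- lever (a joint): flap lever angle, rad: 0 fully lowered (points 0.45 rad below level), 0.9 fully raised (0.45 rad above level). Stiff: stays where it is left, about 2 N at the knob moves it
- selector_grip (a point): centre of the blue selector grip (26 mm along the dryer's x, 16 mm along its y, 30 mm tall) on top of the dryer's head, 164 mm above the table
- selector (a joint): selector slide, m: 0 at the right end stop (off), 0.060 at the left end stop (dry); grows along the dryer's +y. About 1.5 N of friction
- soap_bowl: red ceramic soap bowl, 100 mm wide, 45 mm high, bystander; origin centre of underside
- steel_mug: steel mug, 76 mm wide, 85 mm high, bystander; origin centre of underside
- comb: wide green plastic comb lying flat, 170 x 42 x 8 mm, bystander; origin centre of underside

How it is judged:
On the way, in this order (a step that is already met when the one before it is completed fails the run):
1. selector slid fully right (off) (value of joint selector below 0.004 m), for 0.2 s.
2. flap lever fully raised, selector still off (value of joint lever above 0.82 rad and value of joint selector below 0.004 m), for 0.2 s.
3. every pail hangs on a hook, lever still raised and selector still off (all of step 2 and x of pail_copper_grip in the frame of rail between -0.072 and -0.004 m and z of pail_copper_grip in the frame of rail between 0.148 and 0.172 m and angle between each of pail_copper_grip, pail_steel_grip, pail_blue_grip's own z axis and vertical below 0.6 rad and (y of pail_copper_grip in the frame of rail between -0.13 and -0.07 m or y of pail_copper_grip in the frame of rail between -0.03 and 0.03 m or y of pail_copper_grip in the frame of rail between 0.07 and 0.13 m) and x of pail_steel_grip in the frame of rail between -0.072 and -0.004 m and z of pail_steel_grip in the frame of rail between 0.148 and 0.172 m and (y of pail_steel_grip in the frame of rail between -0.13 and -0.07 m or y of pail_steel_grip in the frame of rail between -0.03 and 0.03 m or y of pail_steel_grip in the frame of rail between 0.07 and 0.13 m) and x of pail_blue_grip in the frame of rail between -0.072 and -0.004 m and z of pail_blue_grip in the frame of rail between 0.148 and 0.172 m and (y of pail_blue_grip in the frame of rail between -0.13 and -0.07 m or y of pail_blue_grip in the frame of rail between -0.03 and 0.03 m or y of pail_blue_grip in the frame of rail between 0.07 and 0.13 m)), for 0.3 s.
4. selector slid fully left (dry), lever still raised (value of joint selector above 0.056 m and value of joint lever above 0.82 rad), for 0.2 s.
5. flap lever fully lowered, selector still at dry (value of joint lever below 0.08 rad and value of joint selector above 0.056 m), for 0.2 s.
At the end, for the whole second after the job is handed in: Every pail present hangs upright (within 0.6 rad) by its handle on a hook (within 30 mm of the hook's line, grip centre within 12 mm of its hanging height), the selector is within 4 mm of its left stop and the lever within 0.08 rad of fully lowered (all of step 5 and x of pail_copper_grip in the frame of rail between -0.072 and -0.004 m and z of pail_copper_grip in the frame of rail between 0.148 and 0.172 m and angle between each of pail_copper_grip, pail_steel_grip, pail_blue_grip's own z axis and vertical below 0.6 rad and (y of pail_copper_grip in the frame of rail between -0.13 and -0.07 m or y of pail_copper_grip in the frame of rail between -0.03 and 0.03 m or y of pail_copper_grip in the frame of rail between 0.07 and 0.13 m) and x of pail_steel_grip in the frame of rail between -0.072 and -0.004 m and z of pail_steel_grip in the frame of rail between 0.148 and 0.172 m and (y of pail_steel_grip in the frame of rail between -0.13 and -0.07 m or y of pail_steel_grip in the frame of rail between -0.03 and 0.03 m or y of pail_steel_grip in the frame of rail between 0.07 and 0.13 m) and x of pail_blue_grip in the frame of rail between -0.072 and -0.004 m and z of pail_blue_grip in the frame of rail between 0.148 and 0.172 m and (y of pail_blue_grip in the frame of rail between -0.13 and -0.07 m or y of pail_blue_grip in the frame of rail between -0.03 and 0.03 m or y of pail_blue_grip in the frame of rail between 0.07 and 0.13 m)); the robot touches nothing.
It fails at once if the soap_bowl is moved more than 3 cm (distance of soap_bowl from where it was at the start of the episode above 0.03 m).
It fails at once if the steel_mug is moved more than 3 cm (distance of steel_mug from where it was at the start of the episode above 0.03 m).
It fails at once if the comb is moved more than 3 cm (distance of comb from where it was at the start of the episode above 0.03 m).
Of pail_copper, pail_steel, pail_blue only 2 to 3 are there at a start; the rules pass over those that are not, and their reading is None.
At some moment in a run one of pail_copper, pail_steel, pail_blue may be knocked a few centimetres aside while the robot is not near it.
It also fails if it takes over 210 s, if anything falls off the work surface, if the arm or the gripper's body presses on something with over 40 N, if the wrist force passes 120 N, or if a joint passes its speed limit or range.

ROBOT

A 6-joint arm with a two-finger parallel gripper is mounted at the origin on the work surface. World frame = base frame: x ahead of the robot, y to its left, z up, the work surface at z = 0. Lengths are in m, angles in rad, forces in N, time in s.
With the tool pointing down it reaches from about 0.425 to 1.125 m from the base axis. Payload 14.9 kg.
Tool frame: the origin (TCP) lies between the finger pads; the fingertips stand 11 mm ahead of it and the grasp point (between the pads) lies 8 mm behind it; z points along the fingers, y is the line along which they close (so a half turn about z gives the same grasp; the last joint's range is limited). The gripper opens to 91 mm and grips with 3 to 60 N. Pads are 32 mm wide; open, the fingers measure 118 mm over their backs; the gripper's body (76 mm by 178 mm) begins 60 mm behind the grasp point.
Start: joints at [1.195, 0.379, 1.734, -0, 1.028, -0.033], TCP at [0.235, 0.659, 0.225] pointing down, gripper open.
Joint ranges: [-2.77, 2.77], [-0.74, 2.19], [0, 2.66], [-1.06, 4.2], [0.31, 2.87], [-3.08, 3.08]. Speed limits (rad/s): [1.89, 1.89, 2.39, 3.14, 3.14, 3.14].

INTERFACE

Orientations are given as a unit quaternion [x, y, z, w].
In Python, from workcell import ctrl gives the robot as it stands.
- The arm moves only by the tool step_arm, never from a script. Its argument "motion" is a list of rows, each a list of 7 numbers: the turn, a rotation vector about the world's x, y, z normalised to -1 to 1, where 1 is 4 degrees, then the shift along the world's x, y, z normalised to -1 to 1, where 1 is 0.3 m, then the opening, from -1 (shut) to 1 (fully open). In form: [[rx, ry, rz, tx, ty, tz, jaw], ...]. A call has 1 to 5 rows; each row shifts and turns the commanded pose from where the row before left it; what a row does not reach is not made up. A row lasts 1/12 s, in which the tool goes at most 41.7 mm and 7.16 degrees, less where a joint would pass 70% of its speed; a pose out of reach is approached as far as the arm can. A call with a number of a shift or a turn outside -1 to 1 is refused whole. A call with a gripper value outside its range is refused whole. The fingers move at their own pace and stop on an object; "force" is the grip in N (left out, the last holds). Time passes only in rows, so rows that do not move let the fingers close. It gives the time, the measured TCP pose, the force, the opening and the grip force at its end, in the units of the state.
- ctrl.sense(): the state, without advancing time (a new reading comes with each control period).
- ctrl.read_camera(name): name is "side" or "top" or "wrist"; returns the picture (420x560x3 uint8, blue, green, red); there is no depth.
- ctrl.get_calibration(name): a dict with "intrinsics" (3x3 intrinsics, pixels), "dist_coeffs" ([k1, k2, p1, p2, k3] as OpenCV has them; the pictures are not rectified), "pose" (4x4, takes a point from camera to world coordinates); the wrist camera has in their place "hand_eye" (4x4, takes a point from camera to tool coordinates, whose origin is the TCP and whose axes are the flange's). Camera axes: x right, y up, looking along -z (the intrinsics and any distortion apply to the point x, -y, -z); pixel columns grow to the right and rows downward; lengths in m; the calibration is good to about 2 mm. A picture is of the moment at which its call begins: read the wrist's pose just before it. get_calibration takes no time and is no camera call.
- ctrl.finish_job(): hands the job in; it is judged then, once.
Trained networks look in the newest picture that a camera, given by its name, has taken for a name from the list of things; names that differ only in an ending like _2 or _b are one class to them, and where a whole thing is asked for, a point or a joint stands for the part that bears it (a point fixed in the world has none). Each returns a list of dicts, best first, with "conf" (0 to 1); they miss things now and then, are a little off and sometimes report something else, mostly with a low value. They report only what shows in the picture. A call takes as long as a camera call.
- ctrl.recognise(thing, camera): "position" ([x, y, z] in m, in world coordinates, good to about 4 mm: the middle of the surface that is visible of it).
- ctrl.masks_of(thing, camera): "mask" (420x560 bool, what is visible of it).
The state is a dict: "clock": time; "q": joint angles; "qvel": joint speeds; "effort": joint torques, N m; "position": TCP position; "tool_rot": TCP orientation; "ft_force": force on the tool from outside, world axes, zero at the start; "moment": the same for the moment, N m; "finger_gap": finger opening in m; "gripper_force": force on a finger pad.
Only numpy, scipy, OpenCV 4.12 (cv2) and the standard library are available. Lean on these libraries where they do the work, as an engineer would, in place of code of your own. Each camera call takes 0.05 s, during which the arm holds its last target. There are 200 camera calls.

## Working session

There is one attempt and no reset: what is moved stays moved. The work goes in short steps, Python scripts to look and compute and a tool call to move; the robot and the scene stay as the last step left them, time stands still between calls to the robot, and variables do not carry over. Pictures are saved under pics/ and viewed, at most 17 in all, crops included, and the job is handed in when it is done.

Besides the shell and the picture viewer there is one more tool, called after "Request:" in YAML: its name, and indented under it one key for each argument. step_arm: Moves the arm, as the interface text tells. Its arguments: {"type":"object","properties":{"motion":{"type":"array"},"force":{"type":"number"}},"required":["motion"]}

```bash
mkdir -p pics; ls; cat > h.py <<'E'
import numpy as np, cv2
from workcell import ctrl
from scipy.spatial.transform import Rotation as R
def shot(cam,name=None):
    im=ctrl.read_camera(cam)
    if name: cv2.imwrite('pics/'+name,im)
    return im
def campose(cam):
    c=ctrl.get_calibration(cam)
    if cam!='wrist': T=np.array(c['pose'])
    else:
        s=ctrl.sense(); W=np.eye(4); W[:3,:3]=R.from_quat(s['tool_rot']).as_matrix(); W[:3,3]=s['position']
        T=W@np.array(c['hand_eye'])
    return np.array(c['intrinsics']),np.array(c['dist_coeffs']),T
def ray(cam,px):
    K,d,T=campose(cam)
    u=cv2.undistortPoints(np.array([[px]],float),K,d)[0,0]
    v=T[:3,:3]@np.array([u[0],-u[1],-1]); return T[:3,3],v/np.linalg.norm(v)
def atz(cam,px,z):
    o,v=ray(cam,px); return o+v*(z-o[2])/v[2]
def tri(a,b):
    (o1,v1),(o2,v2)=a,b
    t=np.linalg.lstsq(np.c_[v1,-v2],o2-o1,rcond=None)[0]
    p,q=o1+v1*t[0],o2+v2*t[1]; return (p+q)/2,np.linalg.norm(p-q)
def proj(cam,P):
    K,d,T=campose(cam); P=np.atleast_2d(P).astype(float)
    c=(P-T[:3,3])@T[:3,:3]; c=c*[1,-1,-1]
    return cv2.projectPoints(c,np.zeros(3),np.zeros(3),K,d)[0][:,0]
E
python3 - <<'E'
from h import *
for cam in('top','side'):
    shot(cam,cam+'0.png')
    print(cam,campose(cam)[2].round(2).tolist())
    for t in ['pail_copper_grip','pail_steel_grip','pail_blue_grip','hook1','hook2','hook3','lever_knob','lever_pivot','selector_grip','rail','dryer','soap_bowl','steel_mug','comb']:
        try:
            r=ctrl.recognise(t,cam); print(t,[(np.round(x['position'],3).tolist(),round(x['conf'],2)) for x in r[:3]])
        except Exception as e: print(t,e)
s=ctrl.sense();print(s)
E
```

```text
pics
top [[-0.11, 0.97, -0.2, 0.31], [-0.99, -0.1, 0.02, 0.02], [-0.0, 0.2, 0.98, 1.27], [0.0, 0.0, 0.0, 1.0]]
pail_copper_grip [([0.42, 0.18, 0.041], 0.6)]
pail_steel_grip [([0.43, 0.03, 0.038], 0.56)]
pail_blue_grip []
hook1 [([0.56, -0.138, 0.117], 0.58), ([0.646, 0.157, 0.008], 0.56), ([0.436, -0.461, 0.044], 0.27)]
hook2 [([0.56, -0.138, 0.117], 0.58), ([0.646, 0.157, 0.008], 0.56), ([0.436, -0.461, 0.044], 0.27)]
hook3 [([0.56, -0.138, 0.117], 0.58), ([0.646, 0.157, 0.008], 0.56), ([0.436, -0.461, 0.044], 0.27)]
lever_knob []
lever_pivot [([0.638, -0.138, 0.144], 0.56)]
selector_grip [([0.397, 0.463, 0.016], 0.65)]
rail [([0.642, 0.152, 0.007], 0.6)]
dryer [([0.635, -0.138, 0.146], 0.57)]
soap_bowl [([0.397, 0.463, 0.014], 0.6)]
steel_mug [([0.436, -0.461, 0.045], 0.8)]
comb [([0.561, 0.457, 0.009], 0.93), ([0.639, -0.14, 0.145], 0.39)]
side [[0.7, 0.46, -0.55, -0.3], [-0.72, 0.43, -0.54, -0.82], [-0.02, 0.77, 0.64, 1.05], [0.0, 0.0, 0.0, 1.0]]
pail_copper_grip [([0.418, 0.173, 0.042], 0.88), ([0.627, -0.167, 0.112], 0.48), ([0.56, -0.138, 0.112], 0.45)]
pail_steel_grip [([0.42
[... 686 characters left out ...]
47], 0.45)]
{'clock': 1.5, 'q': array([ 1.19470726e+00,  3.78889870e-01,  1.73424038e+00,  5.26774591e-05,
        1.02851450e+00, -3.32977138e-02]), 'qvel': array([-0.00012738,  0.00040399,  0.00036684,  0.0012785 , -0.00031917,
        0.00086982]), 'effort': array([-4.66541962e-06, -7.63688922e+01, -4.34738338e+01,  6.50785142e-02,
        3.90218978e-02, -3.51602114e-05]), 'position': array([0.23526991, 0.65926363, 0.22491882]), 'tool_rot': array([ 1.70571135e-01,  9.85345364e-01, -2.09178583e-05, -2.73832237e-05]), 'ft_force': array([-0.15448189, -0.31664697, -0.83457982]), 'moment': array([-0.02546634, -0.002533  , -0.02874241]), 'gripper_force': 0.0, 'finger_gap': 0.09078148131342657}
```

View pics/top0.png

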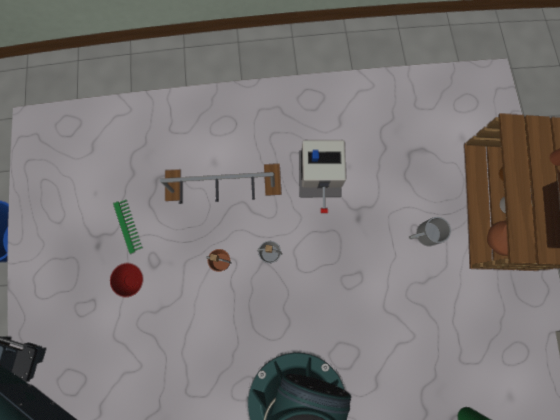

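View pics/side0.png

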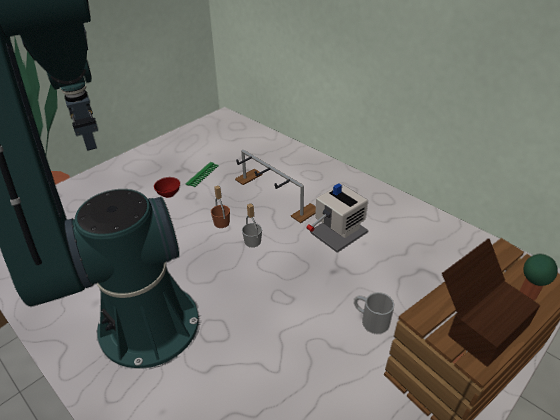

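The top view shows the copper pail at (219,259), the steel one at (270,252), the rail from (162,180) to (275,175), the selector at (315,155) and the knob at (324,211). There is no blue pail. I'll enlarge next to measure.

```bash
python3 - <<'E'
from h import *
a=cv2.imread('pics/top0.png')[130:280,150:355]; b=cv2.imread('pics/side0.png')[140:255,200:375]
cv2.imwrite('pics/c1.png',cv2.resize(a,None,fx=3.9,fy=3.9,interpolation=cv2.INTER_CUBIC))
cv2.imwrite('pics/c2.png',cv2.resize(b,None,fx=4.5,fy=4.5,interpolation=cv2.INTER_CUBIC))
E
```

```text
(no output)
```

View pics/c1.png

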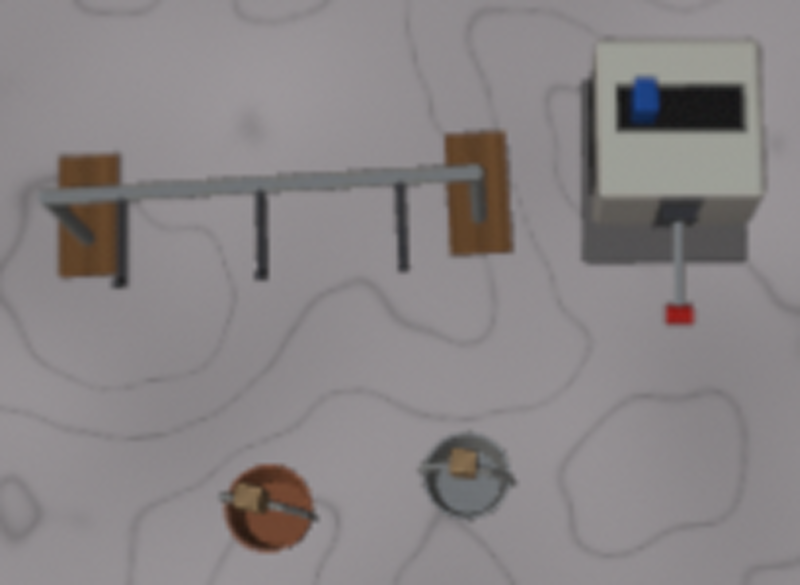

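View pics/c2.png

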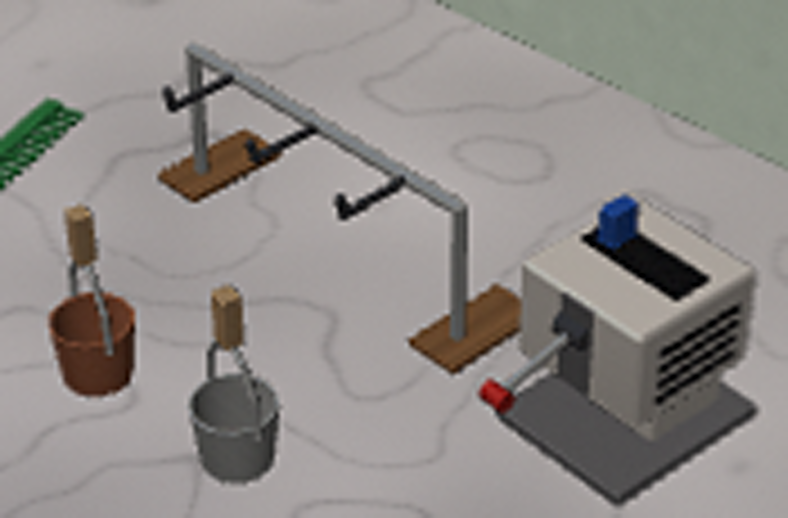

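The crops show the grips at c1 (249,495) and (463,460), the hook tips at c1 (120,283), (262,275) and (403,267), the selector top at (645,88) and the knob at (680,314). The same points also show in c2, so I can triangulate.

```bash
python3 - <<'E'
from h import *
P=dict(copper_top=((249,494),(79,210)),steel_top=((463,460),(228,291)),sel_top=((645,87),(619,202)),knob=((680,314),(497,394)),
tip3=((120,283),(168,90)),tip2=((262,275),(250,143)),tip1=((403,267),(341,197)),barL=((45,197),(193,48)),barR=((478,173),(461,207)),
hb3=((121,200),(230,79)),hb2=((261,192),(315,129)),hb1=((401,184),(402,182)),
dFL=((594,196),(525,266)),dFR=((763,194),(642,338)),dBL=((598,42),(642,198)),dBR=((760,42),(752,270)),
chl=((222,496),(72,292)),chr=((316,517),(109,352)),shl=((422,468),(212,375)),shr=((512,482),(260,437)))
for k,(a,b) in P.items():
    a=(np.array(a)+.5)/3.9-.5+[150,130]; b=(np.array(b)+.5)/4.5-.5+[200,140]
    p,e=tri(ray('top',a),ray('side',b)); print(k,p.round(3),round(e,4))
E
```

```text
copper_top [0.422 0.18  0.157] 0.0002
steel_top [0.431 0.034 0.157] 0.0021
sel_top [ 0.671 -0.117  0.18 ] 0.0024
knob [ 0.525 -0.132  0.102] 0.001
tip3 [0.579 0.26  0.15 ] 0.0002
tip2 [0.575 0.161 0.148] 0.0005
tip1 [0.571 0.062 0.148] 0.0018
barL [0.653 0.314 0.131] 0.0011
barR [0.637 0.003 0.133] 0.0014
hb3 [0.645 0.261 0.128] 0.0001
hb2 [0.641 0.159 0.128] 0.001
hb1 [0.635 0.059 0.13 ] 0.0007
dFL [ 0.612 -0.079  0.134] 0.0046
dFR [ 0.597 -0.196  0.144] 0.002
dBL [ 0.725 -0.095  0.142] 0.0052
dBR [ 0.708 -0.208  0.146] 0.0011
chl [0.433 0.216 0.056] 0.0016
chr [0.412 0.149 0.048] 0.001
shl [0.439 0.066 0.056] 0.001
shr [0.423 0.001 0.047] 0.0023
```

The measurements agree with the text: grip tops 157 mm, hook tips 150 mm, bar 131 mm. I'm setting out for the selector.

Request:
step_arm:
  motion:
    - [0, 0, 0.6, 0.066, -0.1176, 0.008, 1]
    - [0, 0, 0.6, 0.066, -0.1176, 0.008, 1]
    - [0, 0, 0.6, 0.066, -0.1176, 0.008, 1]
    - [0, 0, 0.6, 0.066, -0.1176, 0.008, 1]
    - [0, 0, 0.6, 0.066, -0.1176, 0.008, 1]

```text
clock: 1.92
position: [0.3348, 0.4812, 0.2371]
tool_rot: [0.065, 0.998, 0.0, 0.0]
ft_force: [0.4, 0.9, 0.5]
finger_gap: 0.0914
gripper_force: 0.0
```

Request:
step_arm:
  motion:
    - [0, 0, 0, 0.066, -0.1176, 0.008, 1]
    - [0, 0, 0, 0.066, -0.1176, 0.008, 1]
    - [0, 0, 0, 0.066, -0.1176, 0.008, 1]
    - [0, 0, 0, 0.066, -0.1176, 0.008, 1]
    - [0, 0, 0, 0.066, -0.1176, 0.008, 1]

```text
clock: 2.33
position: [0.4339, 0.3047, 0.2493]
tool_rot: [0.067, 0.998, 0.0, 0.0]
ft_force: [0.3, 0.0, -1.0]
finger_gap: 0.0912
gripper_force: 0.0
```

Request:
step_arm:
  motion:
    - [0, 0, 0, 0.066, -0.1176, 0, 1]
    - [0, 0, 0, 0.066, -0.1176, 0, 1]
    - [0, 0, 0, 0.066, -0.1176, 0, 1]
    - [0, 0, 0, 0.066, -0.1176, 0, 1]
    - [0, 0, 0, 0.066, -0.1176, 0, 1]

```text
clock: 2.75
position: [0.533, 0.1281, 0.2492]
tool_rot: [0.067, 0.998, 0.0, 0.0]
ft_force: [0.6, 0.5, -0.4]
finger_gap: 0.0909
gripper_force: 0.0
```

Request:
step_arm:
  motion:
    - [0, 0, 0, 0.066, -0.1176, 0, 1]
    - [0, 0, 0, 0.066, -0.1176, 0, 1]
    - [0, 0, 0, 0.066, -0.1176, 0, 1]
    - [0, 0, 0, 0.066, -0.1176, 0, 1]
    - [0, 0, 0, 0.066, -0.1176, 0, 1]

```text
clock: 3.17
position: [0.632, -0.0484, 0.2491]
tool_rot: [0.067, 0.998, 0.0, 0.0]
ft_force: [0.8, 0.8, 0.5]
finger_gap: 0.0913
gripper_force: 0.0
```

Request:
step_arm:
  motion:
    - [0, 0, 0, 0.065, -0.114, 0, 1]
    - [0, 0, 0, 0.065, -0.114, 0, 1]
    - [0, 0, 0, 0, 0, 0, 1]

```text
clock: 3.42
position: [0.6728, -0.1199, 0.249]
tool_rot: [0.068, 0.998, -0.0, 0.001]
ft_force: [-0.3, -0.0, 0.4]
finger_gap: 0.0913
gripper_force: 0.0
```

```bash
python3 - <<'E'
from h import *
shot('wrist','w1.png'); print(ctrl.sense()['position'])
print(proj('wrist',[[.671,-.117,.18],[.525,-.132,.102]]).round())
for t in ['selector_grip','lever_knob']:
    for r in ctrl.masks_of(t,'wrist')[:2]:
        y,x=np.nonzero(r['mask']); print(t,r['conf'],x.mean(),y.mean(),x.min(),x.max(),y.min(),y.max())
E
```

```text
[ 0.67135906 -0.11748884  0.24865724]
[[276. 222.]
 [234.  32.]]
selector_grip 0.96 275.991061452514 212.25251396648045 265 287 191 233
```

View pics/w1.png

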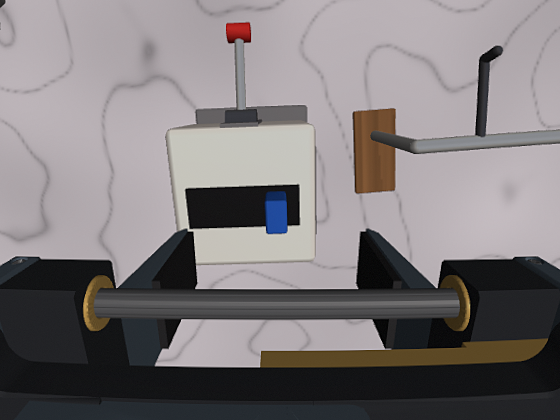

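The wrist view shows the selector at (276,213), in line with the prediction, and the knob at (238,33). I'll descend and pinch.

Request:
step_arm:
  motion:
    - [0, 0, 0, 0, 0, -0.09, 1]
    - [0, 0, 0, 0, 0, -0.09, 1]
    - [0, 0, 0, 0, 0, -0.09, 1]
    - [0, 0, 0, 0, 0, 0, -1]
    - [0, 0, 0, 0, 0, 0, -1]
  force: 12

```text
clock: 3.98
position: [0.6693, -0.1135, 0.1674]
tool_rot: [0.066, 0.998, 0.0, -0.001]
ft_force: [0.6, 0.5, 0.9]
finger_gap: 0.0807
gripper_force: 0.0
```

Request:
step_arm:
  motion:
    - [0, 0, 0, 0, 0, 0, -1]
    - [0, 0, 0, 0, 0, 0, -1]
    - [0, 0, 0, 0, 0, 0, -1]
    - [0, 0, 0, 0, 0, 0, -1]
    - [0, 0, 0, 0, 0, 0, -1]

```text
clock: 4.4
position: [0.6706, -0.1148, 0.1688]
tool_rot: [0.067, 0.998, -0.0, 0.001]
ft_force: [0.1, -0.5, 0.3]
finger_gap: 0.0474
gripper_force: 0.0
```

Request:
step_arm:
  motion:
    - [0, 0, 0, 0, 0, 0, -1]
    - [0, 0, 0, 0, 0, 0, -1]
    - [0, 0, 0, 0, 0, 0, -1]
    - [0, 0, 0, 0, 0, 0, -1]
    - [0, 0, 0, 0, 0, 0, -1]

```text
clock: 4.82
position: [0.67, -0.1164, 0.168]
tool_rot: [0.066, 0.998, -0.002, -0.0]
ft_force: [-6.3, -23.9, 0.7]
finger_gap: 0.0164
gripper_force: 12.0
```

Request:
step_arm:
  motion:
    - [0, 0, 0, -0.005, -0.04, 0, -1]
    - [0, 0, 0, -0.005, -0.04, 0, -1]
    - [0, 0, 0, -0.005, -0.04, 0, -1]
    - [0, 0, 0, -0.003, -0.02, 0, -1]
    - [0, 0, 0, 0, 0, 0, -1]

```text
clock: 5.23
position: [0.6655, -0.1588, 0.168]
tool_rot: [0.067, 0.998, -0.0, 0.001]
ft_force: [6.8, -2.4, -4.1]
finger_gap: 0.0163
gripper_force: 12.0
```

Request:
step_arm:
  motion:
    - [0, 0, 0, -0.002, -0.017, 0, -1]
    - [0, 0, 0, -0.001, -0.01, 0, -1]
    - [0, 0, 0, 0, 0, 0, -1]

```text
clock: 5.48
position: [0.6647, -0.1663, 0.1681]
tool_rot: [0.067, 0.998, -0.0, 0.001]
ft_force: [7.2, -2.3, -4.1]
finger_gap: 0.0163
gripper_force: 12.0
```

Request:
step_arm:
  motion:
    - [0, 0, 0, -0.001, -0.01, 0, -1]
    - [0, 0, 0, -0.001, -0.01, 0, -1]
    - [0, 0, 0, 0, 0, 0, -1]

```text
clock: 5.73
position: [0.6641, -0.1721, 0.168]
tool_rot: [0.067, 0.998, -0.0, 0.001]
ft_force: [7.2, -2.6, -4.7]
finger_gap: 0.0163
gripper_force: 12.0
```

Request:
step_arm:
  motion:
    - [0, 0, 0, 0, -0.01, 0, -1]
    - [0, 0, 0, 0, -0.01, 0, -1]
    - [0, 0, 0, 0, 0, 0, -1]

```text
clock: 5.98
position: [0.6637, -0.1768, 0.1681]
tool_rot: [0.067, 0.998, 0.001, 0.0]
ft_force: [4.0, 7.5, 0.3]
finger_gap: 0.0161
gripper_force: 12.0
```

Request:
step_arm:
  motion:
    - [0, 0, 0, 0, -0.007, 0, -1]
    - [0, 0, 0, 0, 0, 0, -1]

```text
clock: 6.15
position: [0.6637, -0.1774, 0.168]
tool_rot: [0.067, 0.998, 0.002, 0.0]
ft_force: [4.6, 23.5, 3.8]
finger_gap: 0.0173
gripper_force: 12.0
```

Request:
step_arm:
  motion:
    - [0, 0, 0, 0, 0.003, 0, 0.1]
    - [0, 0, 0, 0, 0, 0, 0.1]
    - [0, 0, 0, 0, 0, 0, 0.1]
    - [0, 0, 0, 0, 0, 0, 0.1]
    - [0, 0, 0, 0, 0, 0, 0.1]

```text
clock: 6.57
position: [0.6632, -0.1785, 0.1679]
tool_rot: [0.067, 0.998, -0.0, -0.0]
ft_force: [-0.3, 0.0, -0.7]
finger_gap: 0.0476
gripper_force: 0.0
```

Request:
step_arm:
  motion:
    - [0, 0, 0, 0, 0, 0.13, 0.1]
    - [0, 0, 0, -0.116, 0.039, 0, 0.1]
    - [0, 0, 0, -0.116, 0.039, 0, 0.1]
    - [0, 0, 0, -0.116, 0.039, 0, 0.1]
    - [0, 0, 0, -0.116, 0.039, 0, 0.1]

```text
clock: 6.98
position: [0.5225, -0.1309, 0.2068]
tool_rot: [0.067, 0.998, -0.0, -0.0]
ft_force: [0.2, -0.4, -0.1]
finger_gap: 0.0497
gripper_force: 0.0
```

```bash
python3 - <<'E'
from h import *
shot('wrist','w2.png'); print(ctrl.sense()['position'], proj('wrist',[[.525,-.132,.102]]))
for r in ctrl.masks_of('lever_knob','wrist')[:2]:
    y,x=np.nonzero(r['mask']); c=(x.mean(),y.mean()); print(r['conf'],c,x.min(),x.max(),y.min(),y.max(),atz('wrist',c,.104))
shot('side','s2.png')
a=cv2.imread('pics/w2.png'); b=cv2.imread('pics/s2.png')[140:255,200:375]; b=cv2.resize(b,(560,368),interpolation=cv2.INTER_CUBIC)
cv2.imwrite('pics/m2.png',cv2.resize(np.vstack([a[:230],b]),None,fx=1,fy=1))
E
```

```text
[ 0.51643829 -0.12883157  0.20545608] [[272.54769878 219.93017593]]
0.56 (np.float64(276.097975708502), np.float64(238.28259109311742)) 262 288 202 289 [ 0.54440368 -0.13226702  0.104     ]
```

View pics/m2.png

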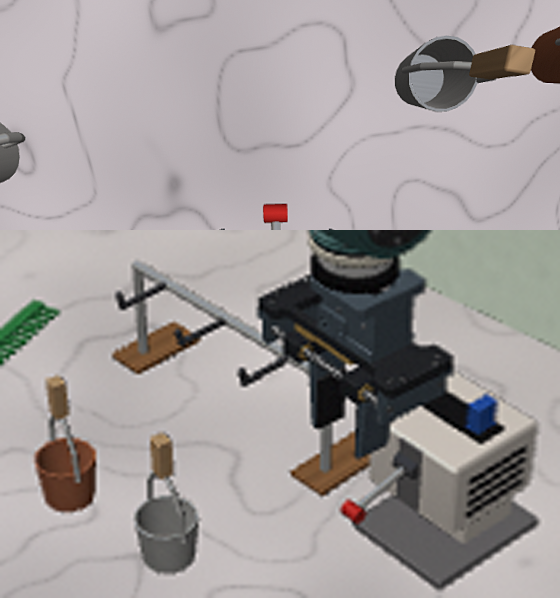

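The selector now stands at the right end. The knob is at wrist px (275.5,213). I'll measure it again at rest.

```bash
python3 - <<'E'
from h import *
im=shot('wrist'); p=ctrl.sense()['position']; print(p)
h=cv2.cvtColor(im,cv2.COLOR_BGR2HSV); m=((h[...,0]<8)|(h[...,0]>172))&(h[...,1]>150)&(h[...,2]>90)
n,l,st,c=cv2.connectedComponentsWithStats(m.astype(np.uint8)); i=1+st[1:,4].argmax(); print(st[i],c[i],atz('wrist',c[i],.104))
E
```

```text
[ 0.52396467 -0.13129232  0.20742578]
[263 204  24  19 401] [274.6957606 212.8553616] [ 0.52724038 -0.13204416  0.104     ]
```

Request:
step_arm:
  motion:
    - [0, 0, 0, 0.005, -0.003, -0.125, 0.1]
    - [0, 0, 0, 0.005, 0, -0.125, 0.1]
    - [0, 0, 0, 0, 0, -0.125, 0.1]
    - [0, 0, 0, 0, 0, 0, -1]
    - [0, 0, 0, 0, 0, 0, -1]
  force: 15

```text
clock: 7.6
position: [0.527, -0.1322, 0.0935]
tool_rot: [0.067, 0.998, 0.0, -0.002]
ft_force: [0.1, 0.1, 0.3]
finger_gap: 0.04
gripper_force: 0.0
```

Request:
step_arm:
  motion:
    - [0, 0, 0, 0, 0, 0, -1]
    - [0, 0, 0, 0, 0, 0, -1]
    - [0, 0, 0, 0, 0, 0, -1]
    - [0, 0, 0, 0, 0, 0, -1]
    - [0, 0, 0, 0, 0, 0, -1]

```text
clock: 8.02
position: [0.5288, -0.1327, 0.096]
tool_rot: [0.067, 0.998, -0.001, 0.002]
ft_force: [3.9, -3.2, 3.7]
finger_gap: 0.0197
gripper_force: 15.0
```

Request:
step_arm:
  motion:
    - [0, 0, 0, -0.006, 0, 0.053, -1]
    - [0, 0, 0, 0.005, 0, 0.05, -1]
    - [0, 0, 0, 0.01, -0.001, 0.036, -1]
    - [0, 0, 0, 0.01, -0.001, 0.023, -1]
    - [0, 0, 0, 0, 0, 0, -1]

```text
clock: 8.43
position: [0.5321, -0.1329, 0.1443]
tool_rot: [0.066, 0.998, -0.0, -0.001]
ft_force: [-8.5, -4.2, 4.4]
finger_gap: 0.0202
gripper_force: 15.0
```

Request:
step_arm:
  motion:
    - [0, 0, 0, 0.006, 0, 0.011, -1]
    - [0, 0, 0, 0, 0, 0, -1]

```text
clock: 8.6
position: [0.5333, -0.1329, 0.1466]
tool_rot: [0.066, 0.998, -0.0, -0.002]
ft_force: [-9.4, -5.6, 4.0]
finger_gap: 0.0198
gripper_force: 15.0
```

Request:
step_arm:
  motion:
    - [0, 0, 0, 0, 0, 0.013, -1]
    - [0, 0, 0, 0, 0, 0, -1]

```text
clock: 8.77
position: [0.5344, -0.1331, 0.1505]
tool_rot: [0.066, 0.998, -0.0, -0.0]
ft_force: [2.1, -6.5, -5.0]
finger_gap: 0.0198
gripper_force: 15.0
```

Request:
step_arm:
  motion:
    - [0, 0, 0, 0, 0, 0.013, -1]
    - [0, 0, 0, 0, 0, 0, -1]

```text
clock: 8.93
position: [0.5341, -0.133, 0.1539]
tool_rot: [0.066, 0.998, -0.0, -0.0]
ft_force: [2.5, -7.2, -12.0]
finger_gap: 0.0202
gripper_force: 15.0
```

```bash
python3 - <<'E'
from h import *
print(ctrl.sense()['ft_force']); b=shot('side')[160:250,270:375]
cv2.imwrite('pics/s3.png',cv2.resize(b,None,fx=6,fy=6,interpolation=cv2.INTER_CUBIC))
E
```

```text
[  2.48710738  -7.18481232 -11.96041774]
```

View pics/s3.png

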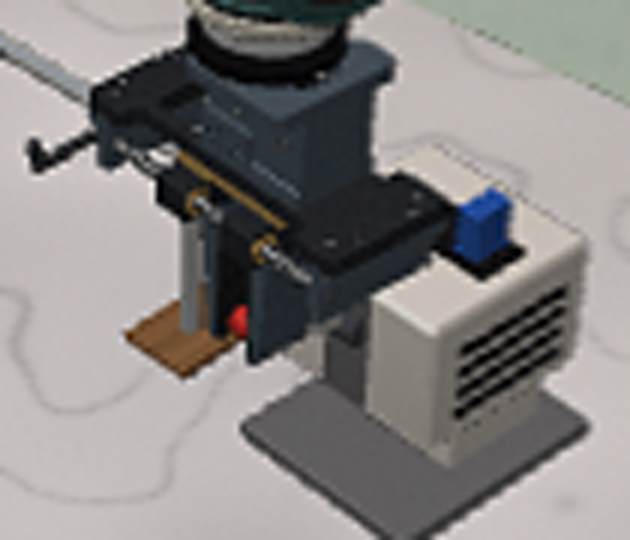

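Request:
step_arm:
  motion:
    - [0, 0, 0, 0, 0, 0, 0.1]
    - [0, 0, 0, 0, 0, 0, 0.1]
    - [0, 0, 0, 0, 0, 0, 0.1]
    - [0, 0, 0, 0, 0, 0.1, 0.1]
    - [0, 0, 0, 0, 0, 0.13, 0.1]

```text
clock: 9.4
position: [0.5328, -0.132, 0.2215]
tool_rot: [0.067, 0.998, 0.001, -0.003]
ft_force: [-0.0, -1.0, -0.0]
finger_gap: 0.0489
gripper_force: 0.0
```

Request:
step_arm:
  motion:
    - [0, 0, -0.3, -0.069, 0.111, 0.04, 0.1]
    - [0, 0, -0.3, -0.069, 0.111, 0.04, 0.1]
    - [0, 0, -0.3, -0.069, 0.111, 0, 0.1]
    - [0, 0, -0.3, -0.069, 0.111, 0, 0.1]
    - [0, 0, -0.3, -0.069, 0.111, 0, 0.1]

```text
clock: 9.82
position: [0.43, 0.035, 0.2476]
tool_rot: [0.12, 0.993, 0.0, 0.0]
ft_force: [0.4, 1.1, -0.1]
finger_gap: 0.0503
gripper_force: 0.0
```

```bash
python3 - <<'E'
from h import *
shot('wrist','w4.png'); print(ctrl.sense()['position'], proj('wrist',[[.431,.034,.155],[.422,.18,.155]]))
for cam in('side','top'):
    shot(cam,cam+'4.png')
    for t in('pail_steel_grip','pail_copper_grip'): print(cam,t,[(np.round(x['position'],3).tolist(),round(x['conf'],2)) for x in ctrl.recognise(t,cam)[:2]])
a=cv2.imread('pics/w4.png'); b=cv2.imread('pics/side4.png')[140:255,200:375]; b=cv2.resize(b,(456,300),interpolation=cv2.INTER_CUBIC)
d=cv2.resize(cv2.imread('pics/top4.png')[130:280,150:355],(340,249),interpolation=cv2.INTER_CUBIC)
o=np.zeros((600,800,3),np.uint8); o[:300,:400]=cv2.resize(a,(400,300)); o[300:,:456]=b; o[:249,405:745]=d; cv2.imwrite('pics/m4.png',o)
E
```

```text
[0.42664079 0.03866913 0.24687288] [[270.41011449 220.03350977]
 [450.47829544 166.35860285]]
side pail_steel_grip [([0.424, 0.025, 0.045], 0.75)]
side pail_copper_grip [([0.419, 0.177, 0.045], 0.86)]
top pail_steel_grip []
top pail_copper_grip [([0.419, 0.185, 0.037], 0.67)]
```

View pics/m4.png

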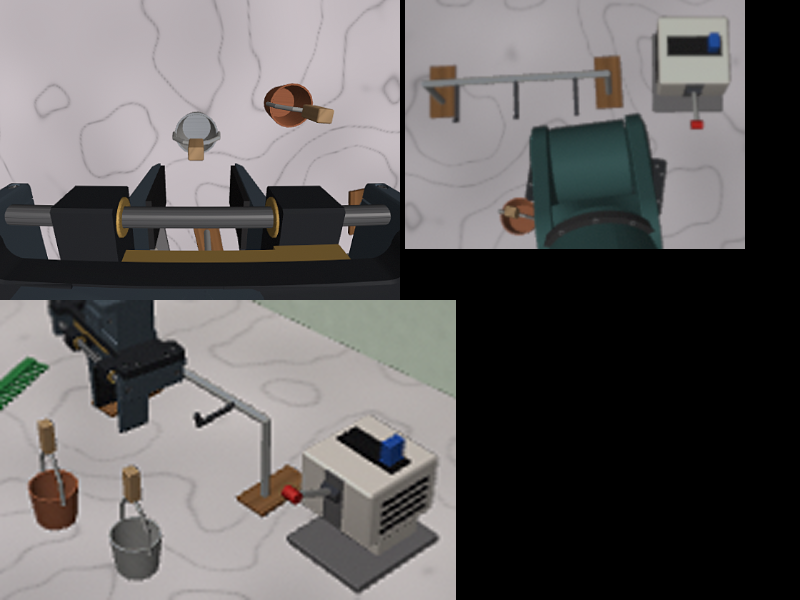

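The lever is up and the selector is right. The steel grip's top is at about wrist px (273,203). I'll check it from this pose and compute it together with the knob angle.

```bash
python3 - <<'E'
from h import *
im=shot('wrist'); s=ctrl.sense()['position']; print(s)
h=cv2.cvtColor(im,cv2.COLOR_BGR2HSV); m=(h[...,0]>10)&(h[...,0]<22)&(h[...,1]>70)&(h[...,2]>120); m[250:]=0
n,l,st,c=cv2.connectedComponentsWithStats(m.astype(np.uint8))
for i in range(1,n):
    if st[i,4]>100: print(st[i],c[i],atz('wrist',c[i],.155), h[l==i].mean(0))
cv2.imwrite('pics/c5.png',cv2.resize(im[140:260,210:480],None,fx=2.9,fy=2.9,interpolation=cv2.INTER_CUBIC))
E
```

```text
[0.43176077 0.03303529 0.24716447]
[446 149  24  21 395] [457.73417722 159.03797468] [0.42273931 0.18051955 0.155     ] [ 15.46329114 104.2        159.42278481]
[266 200  21  22 400] [276.165  211.9025] [0.4308554  0.03428205 0.155     ] [ 15.505 104.5   159.02 ]
```

View pics/c5.png

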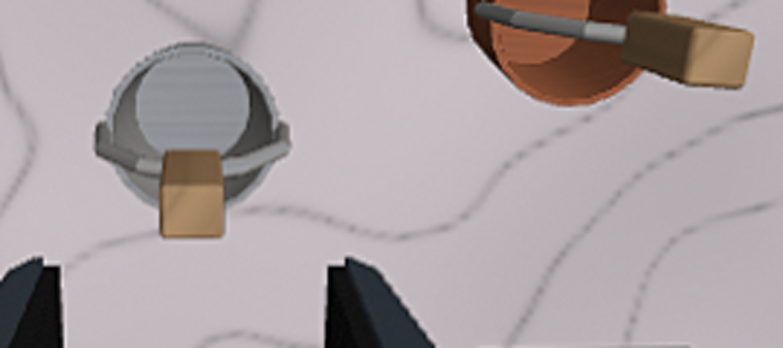

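The steel grip stands centred at (0.431, 0.034), with its yaw aligned to the fingers. I'll grasp it.

Request:
step_arm:
  motion:
    - [0, 0, 0, 0, 0, -0.13, 0.1]
    - [0, 0, 0, 0, 0, -0.13, 0.1]
    - [0, 0, 0, 0, 0, -0.13, 0.1]
    - [0, 0, 0, 0, 0, 0, -1]
    - [0, 0, 0, 0, 0, 0, -1]
  force: 25

```text
clock: 10.63
position: [0.4303, 0.0332, 0.1292]
tool_rot: [0.119, 0.993, -0.0, -0.002]
ft_force: [-0.1, -0.6, 0.0]
finger_gap: 0.0398
gripper_force: 0.0
```

Request:
step_arm:
  motion:
    - [0, 0, 0, 0, 0, 0, -1]
    - [0, 0, 0, 0, 0, 0, -1]
    - [0, 0, 0, 0, 0, 0, -1]
    - [0, 0, 0, 0, 0, 0, -1]
    - [0, 0, 0, 0, 0, 0, -1]

```text
clock: 11.05
position: [0.4326, 0.0338, 0.132]
tool_rot: [0.119, 0.993, 0.0, 0.002]
ft_force: [-1.5, -1.9, 13.4]
finger_gap: 0.018
gripper_force: 25.0
```

Request:
step_arm:
  motion:
    - [0, 0, 0.4, 0, 0, 0.1, -1]
    - [0, 0, 0.6, 0, 0, 0.095, -1]
    - [0, 0, 0.8, 0.115, 0.052, 0, -1]
    - [0, 0, 0.9, 0.115, 0.052, 0, -1]
    - [0, 0, 0, 0, 0, 0, -1]

```text
clock: 11.47
position: [0.506, 0.0668, 0.1916]
tool_rot: [0.023, 1.0, 0.001, 0.004]
ft_force: [-0.9, -1.1, -1.4]
finger_gap: 0.0177
gripper_force: 25.0
```

```bash
python3 - <<'E'
from h import *
P=[]
for i in range(3): im=shot('wrist'); P.append(ctrl.sense()['position'])
s=ctrl.sense(); print(np.mean(P,0),s['tool_rot'],s['ft_force'],s['finger_gap'])
im2=shot('side'); b=cv2.resize(im2[120:270,190:375],(740,600),interpolation=cv2.INTER_CUBIC); b[:225,:300]=cv2.resize(im,(300,225)); cv2.imwrite('pics/m6.png',b)
E
```

```text
[0.50127406 0.06548922 0.18954046] [ 2.47896751e-02  9.99692687e-01 -2.64552254e-05 -5.46527353e-05] [ 0.29063434  0.43256666 -2.37252373] 0.017679881069181547
```

View pics/m6.png

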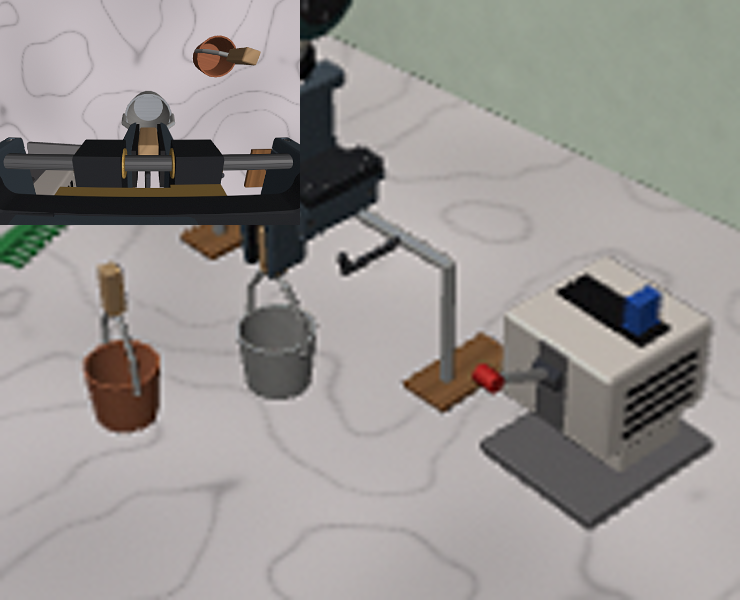

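The steel pail is held upright in front of the hook 1 tip. Now over the rod and down.

Request:
step_arm:
  motion:
    - [0, 0, 0, 0.084, -0.005, 0, -1]
    - [0, 0, 0, 0.084, -0.005, 0, -1]
    - [0, 0, 0, 0.084, -0.005, 0, -1]
    - [0, 0, 0, 0.084, -0.004, 0, -1]
    - [0, 0, 0, 0, 0, 0, -1]

```text
clock: 12.08
position: [0.6039, 0.0586, 0.1892]
tool_rot: [0.025, 1.0, 0.0, 0.001]
ft_force: [0.3, -0.6, -0.6]
finger_gap: 0.0178
gripper_force: 25.0
```

Request:
step_arm:
  motion:
    - [0, 0, 0, 0, 0, -0.05, -1]
    - [0, 0, 0, 0, 0, -0.04, -1]
    - [0, 0, 0, 0, 0, 0, -1]

```text
clock: 12.33
position: [0.5985, 0.0589, 0.1591]
tool_rot: [0.025, 1.0, -0.0, -0.002]
ft_force: [-0.9, 0.1, -1.2]
finger_gap: 0.0181
gripper_force: 25.0
```

Request:
step_arm:
  motion:
    - [0, 0, 0, 0, 0, -0.013, -1]
    - [0, 0, 0, 0, 0, 0, -1]

```text
clock: 12.5
position: [0.6006, 0.0593, 0.1579]
tool_rot: [0.025, 1.0, 0.0, -0.0]
ft_force: [-0.2, 1.9, 0.2]
finger_gap: 0.0177
gripper_force: 25.0
```

Request:
step_arm:
  motion:
    - [0, 0, 0, 0, 0, -0.008, -1]
    - [0, 0, 0, 0, 0, 0, -1]

```text
clock: 12.67
position: [0.6016, 0.0594, 0.157]
tool_rot: [0.025, 1.0, 0.0, 0.001]
ft_force: [-4.3, 1.4, 13.1]
finger_gap: 0.0177
gripper_force: 25.0
```

Request:
step_arm:
  motion:
    - [0, 0, 0, 0, 0, -0.006, -1]
    - [0, 0, 0, 0, 0, 0, -1]

```text
clock: 12.83
position: [0.6024, 0.0594, 0.1562]
tool_rot: [0.025, 1.0, 0.0, 0.002]
ft_force: [-5.5, -0.7, 22.6]
finger_gap: 0.0174
gripper_force: 25.0
```

Request:
step_arm:
  motion:
    - [0, 0, 0, 0, 0, 0.005, -1]
    - [0, 0, 0, 0, 0, 0, 0.1]
    - [0, 0, 0, 0, 0, 0, 0.1]
    - [0, 0, 0, 0, 0, 0, 0.1]
    - [0, 0, 0, 0, 0, 0, 0.1]

```text
clock: 13.25
position: [0.6008, 0.0592, 0.1549]
tool_rot: [0.025, 1.0, -0.0, -0.0]
ft_force: [-0.3, 0.2, -0.7]
finger_gap: 0.042
gripper_force: 0.0
```

Request:
step_arm:
  motion:
    - [0, 0, 0, 0, 0, 0, 0.1]
    - [0, 0, 0, 0, 0, 0.05, 0.1]
    - [0, 0, 0, 0, 0, 0.13, 0.1]
    - [0, 0, 0, 0, 0, 0.13, 0.1]

```text
clock: 13.58
position: [0.5998, 0.0592, 0.2476]
tool_rot: [0.025, 1.0, -0.0, -0.002]
ft_force: [0.2, -0.1, 0.0]
finger_gap: 0.0503
gripper_force: 0.0
```

Request:
step_arm:
  motion:
    - [0, 0, -0.7, -0.12, 0.08, 0, 0.1]
    - [0, 0, -0.7, -0.12, 0.08, 0, 0.1]
    - [0, 0, -0.7, -0.12, 0.08, 0, 0.1]
    - [0, 0, -0.7, -0.12, 0.08, 0, 0.1]
    - [0, 0, -0.7, -0.12, 0.08, 0, 0.1]

```text
clock: 14.0
position: [0.4258, 0.1753, 0.2479]
tool_rot: [0.148, 0.989, 0.0, -0.0]
ft_force: [0.3, 1.6, 0.0]
finger_gap: 0.0502
gripper_force: 0.0
```

```bash
python3 - <<'E'
from h import *
P=[]
for i in range(4): im=shot('wrist'); P.append(ctrl.sense()['position'])
s=ctrl.sense(); print(np.array(P).round(4).tolist(),s['tool_rot'])
h=cv2.cvtColor(im,cv2.COLOR_BGR2HSV); m=(h[...,0]>10)&(h[...,0]<22)&(h[...,1]>70)&(h[...,2]>120); m[250:]=0
n,l,st,c=cv2.connectedComponentsWithStats(m.astype(np.uint8))
for i in range(1,n):
    if st[i,4]>100: print(st[i],c[i],atz('wrist',c[i],.155),cv2.minAreaRect(np.argwhere(l==i)[:,::-1].astype(np.float32)))
im2=shot('side'); b=cv2.resize(im2[120:270,190:375],(740,600),interpolation=cv2.INTER_CUBIC); b[:225,:400]=cv2.resize(im[30:345],(400,225)); cv2.imwrite('pics/m7.png',b)
E
```

```text
[[0.4209, 0.1775, 0.2472], [0.4236, 0.1765, 0.2476], [0.4259, 0.1759, 0.2481], [0.4273, 0.1753, 0.2483]] [1.45273204e-01 9.89391508e-01 1.16260552e-04 3.55496046e-04]
[270 199  22  18 383] [280.74673629 207.45953003] [0.42438334 0.18111977 0.155     ] ((280.5, 207.5), (17.0, 21.0), 90.0)
```

View pics/m7.png

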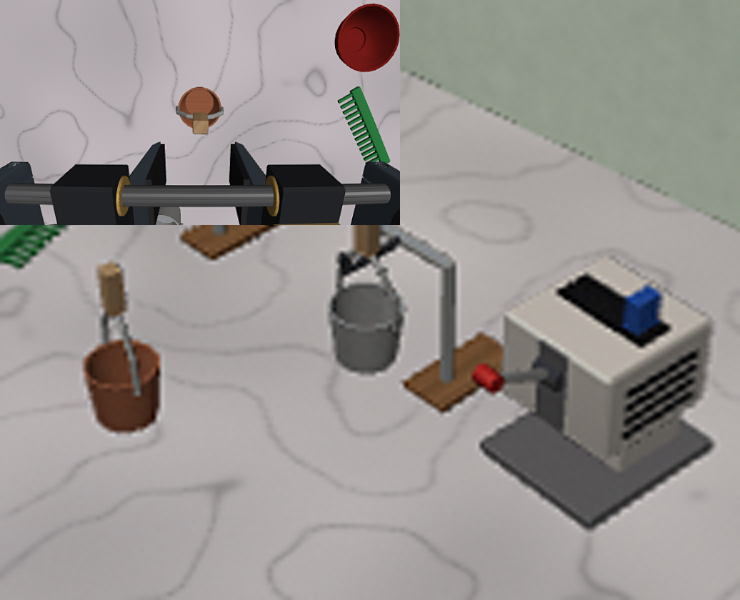

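The steel pail hangs on hook 1. The copper grip is at (0.423, 0.1805) and aligned with the fingers, so I need a 4 mm y correction before grasping.

Request:
step_arm:
  motion:
    - [0, 0, 0, 0, 0.014, -0.13, 0.1]
    - [0, 0, 0, 0, 0, -0.13, 0.1]
    - [0, 0, 0, 0, 0, -0.13, 0.1]
    - [0, 0, 0, 0, 0, 0, -1]
    - [0, 0, 0, 0, 0, 0, -1]
  force: 25

```text
clock: 14.67
position: [0.4274, 0.1781, 0.1301]
tool_rot: [0.147, 0.989, -0.001, -0.002]
ft_force: [0.8, 0.0, 0.7]
finger_gap: 0.0397
gripper_force: 0.0
```

Request:
step_arm:
  motion:
    - [0, 0, 0, 0, 0, 0, -1]
    - [0, 0, 0, 0, 0, 0, -1]
    - [0, 0, 0, 0, 0, 0, -1]
    - [0, 0, 0, 0, 0, 0, -1]
    - [0, 0, 0, 0, 0, 0, -1]

```text
clock: 15.08
position: [0.4291, 0.1796, 0.1329]
tool_rot: [0.146, 0.989, 0.001, 0.002]
ft_force: [-0.5, 0.8, 10.5]
finger_gap: 0.0176
gripper_force: 25.0
```

Request:
step_arm:
  motion:
    - [0, 0, 0, 0, 0, 0.05, -1]
    - [0, 0, 0, 0, 0, 0.07, -1]
    - [0, 0, 0, 0, 0, 0.075, -1]
    - [0, 0, 0, 0, 0, 0, -1]

```text
clock: 15.42
position: [0.4297, 0.1798, 0.194]
tool_rot: [0.146, 0.989, 0.002, 0.003]
ft_force: [1.6, 0.4, -0.4]
finger_gap: 0.0177
gripper_force: 25.0
```

Request:
step_arm:
  motion:
    - [0, 0, 0.87, 0.09, 0.095, 0, -1]
    - [0, 0, 0.87, 0.09, 0.095, 0, -1]
    - [0, 0, 0.87, 0.09, 0.095, 0, -1]
    - [0, 0, 0.86, 0, 0, 0, -1]
    - [0, 0, 0, 0, 0, 0, -1]

```text
clock: 15.83
position: [0.5094, 0.2656, 0.1893]
tool_rot: [0.024, 1.0, 0.0, 0.0]
ft_force: [-1.0, -0.6, -2.0]
finger_gap: 0.0179
gripper_force: 25.0
```

```bash
python3 - <<'E'
from h import *
P=[]
for i in range(5): im=shot('wrist'); P.append(ctrl.sense()['position'])
s=ctrl.sense(); print(np.array(P).round(4).tolist(),s['tool_rot'],s['ft_force'])
E
```

```text
[[0.5084, 0.2647, 0.1891], [0.5079, 0.2641, 0.1892], [0.5078, 0.2639, 0.1893], [0.5079, 0.2639, 0.1895], [0.508, 0.2638, 0.1896]] [ 2.67622709e-02  9.99641817e-01 -7.21271625e-05 -1.17684037e-04] [ 0.22786781 -0.53190314 -1.25053549]
```

Request:
step_arm:
  motion:
    - [0, 0, 0, 0.088, -0.004, 0, -1]
    - [0, 0, 0, 0.088, -0.003, 0, -1]
    - [0, 0, 0, 0.088, -0.003, 0, -1]
    - [0, 0, 0, 0.088, -0.003, 0, -1]
    - [0, 0, 0, 0, 0, 0, -1]

```text
clock: 16.5
position: [0.6179, 0.2599, 0.1902]
tool_rot: [0.027, 1.0, 0.0, 0.001]
ft_force: [-1.2, 0.0, -0.4]
finger_gap: 0.0179
gripper_force: 25.0
```

Request:
step_arm:
  motion:
    - [0, 0, 0, 0, 0, -0.05, -1]
    - [0, 0, 0, 0, 0, -0.04, -1]
    - [0, 0, 0, 0, 0, -0.013, -1]
    - [0, 0, 0, 0, 0, 0, -1]

```text
clock: 16.83
position: [0.6131, 0.2599, 0.1576]
tool_rot: [0.026, 1.0, -0.001, -0.001]
ft_force: [1.8, -4.9, 4.8]
finger_gap: 0.0178
gripper_force: 25.0
```

Request:
step_arm:
  motion:
    - [0, 0, 0, 0, 0, -0.008, -1]
    - [0, 0, 0, 0, 0, 0, -1]

```text
clock: 17.0
position: [0.6139, 0.2601, 0.157]
tool_rot: [0.026, 1.0, -0.001, 0.0]
ft_force: [-2.7, -8.4, 19.7]
finger_gap: 0.0183
gripper_force: 25.0
```

Request:
step_arm:
  motion:
    - [0, 0, 0, 0, 0, 0.005, -1]
    - [0, 0, 0, 0, 0, 0, 0.1]
    - [0, 0, 0, 0, 0, 0, 0.1]
    - [0, 0, 0, 0, 0, 0, 0.1]
    - [0, 0, 0, 0, 0, 0, 0.1]

```text
clock: 17.42
position: [0.6136, 0.2607, 0.1572]
tool_rot: [0.026, 1.0, -0.0, -0.0]
ft_force: [0.5, 0.0, 0.6]
finger_gap: 0.0416
gripper_force: 0.0
```

Request:
step_arm:
  motion:
    - [0, 0, 0, 0, 0, 0, 0.1]
    - [0, 0, 0, 0, 0, 0.05, 0.1]
    - [0, 0, 0, 0, 0, 0.13, 0.1]
    - [0, 0, 0, 0, 0, 0.13, 0.1]

```text
clock: 17.75
position: [0.6133, 0.2603, 0.2514]
tool_rot: [0.026, 1.0, -0.001, -0.001]
ft_force: [0.8, -0.4, 1.6]
finger_gap: 0.0504
gripper_force: 0.0
```

Request:
step_arm:
  motion:
    - [0, 0, 0, 0.012, -0.13, 0, 0.1]
    - [0, 0, 0, 0.012, -0.13, 0, 0.1]
    - [0, 0, 0, 0.012, -0.13, 0, 0.1]
    - [0, 0, 0, 0.012, -0.13, 0, 0.1]
    - [0, 0, 0, 0.012, -0.13, 0, 0.1]

```text
clock: 18.17
position: [0.6322, 0.064, 0.2521]
tool_rot: [0.026, 1.0, 0.0, 0.001]
ft_force: [1.1, 0.2, -0.1]
finger_gap: 0.05
gripper_force: 0.0
```

Request:
step_arm:
  motion:
    - [0, 0, -0.2, 0.012, -0.13, 0, 0.1]
    - [0, 0, -0.2, 0.012, -0.13, 0, 0.1]
    - [0, 0, -0.2, 0.012, -0.13, 0, 0.1]
    - [0, 0, -0.2, 0.012, -0.13, 0, 0.1]
    - [0, 0, -0.2, 0.012, -0.13, 0, 0.1]

```text
clock: 18.58
position: [0.6502, -0.1313, 0.2521]
tool_rot: [0.061, 0.998, -0.0, 0.0]
ft_force: [0.8, 0.6, -0.0]
finger_gap: 0.0503
gripper_force: 0.0
```

```bash
python3 - <<'E'
from h import *
s=ctrl.sense(); print(s['position'],s['tool_rot'])
a=shot('top'); b=shot('side'); w=shot('wrist')
o=np.zeros((600,800,3),np.uint8)
o[:300,:400]=cv2.resize(w,(400,300)); o[:292,400:]=cv2.resize(a[130:280,150:355],(400,292)); o[300:,:493]=cv2.resize(b[120:270,190:375],(493,400))[:300]
cv2.imwrite('pics/m8.png',o)
E
```

```text
[ 0.65024451 -0.13133244  0.25209701] [ 6.10843895e-02  9.98132488e-01 -6.08473193e-05  4.80501957e-04]
```

View pics/m8.png

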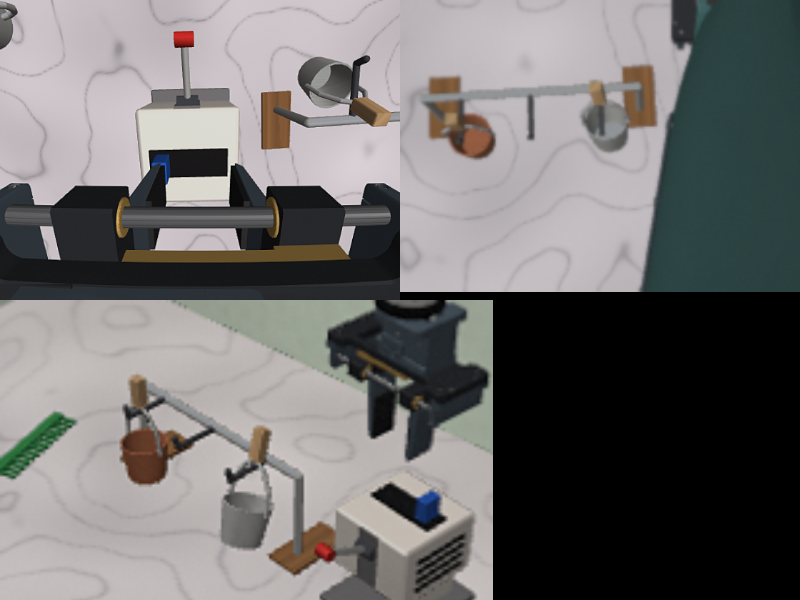

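Both pails hang, but the steel pail's grip leans towards the bar; it was probably knocked or is swinging. I'll measure it.

```bash
python3 - <<'E'
from h import *
b=shot('side'); a=shot('top'); w=shot('wrist'); s=ctrl.sense(); print(s['clock'])
def woods(im,cam):
    h=cv2.cvtColor(im,cv2.COLOR_BGR2HSV); m=(h[...,0]>10)&(h[...,0]<22)&(h[...,1]>70)&(h[...,2]>110)
    n,l,st,c=cv2.connectedComponentsWithStats(m.astype(np.uint8))
    for i in range(1,n):
        if st[i,4]>15 and 100<c[i][1]<300: print(cam,st[i],c[i].round(1))
woods(b,'side');woods(a,'top');woods(w,'wrist')
o=np.zeros((600,800,3),np.uint8)
o[:300,:]=cv2.resize(b[170:245,225:425],(800,300),interpolation=cv2.INTER_CUBIC)
o[300:,:400]=cv2.resize(a[165:225,240:320],(400,300),interpolation=cv2.INTER_CUBIC)
o[300:,400:]=cv2.resize(w[60:210,360:560],(400,300),interpolation=cv2.INTER_CUBIC)
cv2.imwrite('pics/m9.png',o)
T=[.602,.060]
for d in (0,.02): print(proj('side',[[.602+d,.06,.16],[.602+d,.06,.18]]),proj('top',[[.602+d,.06,.18]]))
E
```

```text
18.8833
side [239 148   5  12  21] [240.  151.8]
side [252 169   7   9  23] [254.4 172.3]
side [283 168   8  13  50] [285.6 173.5]
side [304 203  12  10  57] [309.9 207.8]
side [293 211   7   7  26] [296.2 214.2]
side [297 211  12  11  51] [302.7 216.6]
side [493 238  19  26 177] [501.2 248.4]
side [501 248  23  22 111] [511.3 258.8]
side [503 258  24  32 253] [514.7 274.4]
side [535 273  25  31 218] [547.9 288.8]
top [ 499  114   38  150 3525] [517.9 189. ]
top [ 526  115   34  149 2354] [541.7 178.4]
top [552 117   8  32 172] [556.5 130.5]
top [482 126  18   6  50] [490.4 129.2]
top [473 136  27   5  64] [485.3 138.4]
top [ 464  143   45  126 2431] [478.9 206. ]
top [488 147  18  76 827] [495.8 182.7]
top [264 164  17  31 374] [272.5 179.4]
top [165 170  15   8 114] [171.9 173.4]
top [249 175   6   9  48] [251.4 178.6]
top [165 182  15  19 172] [171.7 190.9]
wrist [ 364  129   40   82 2701] [381.5 170. ]
wrist [517 134  24  23 486] [528.6 144.8]
[[282.07593692 176.66184028]
 [282.00981985 171.68090933]] [[251.959905   183.60301999]]
[[286.22304925 174.12874858]
 [286.19099    169.16379438]] [[251.26856855 176.40032544]]
```

View pics/m9.png

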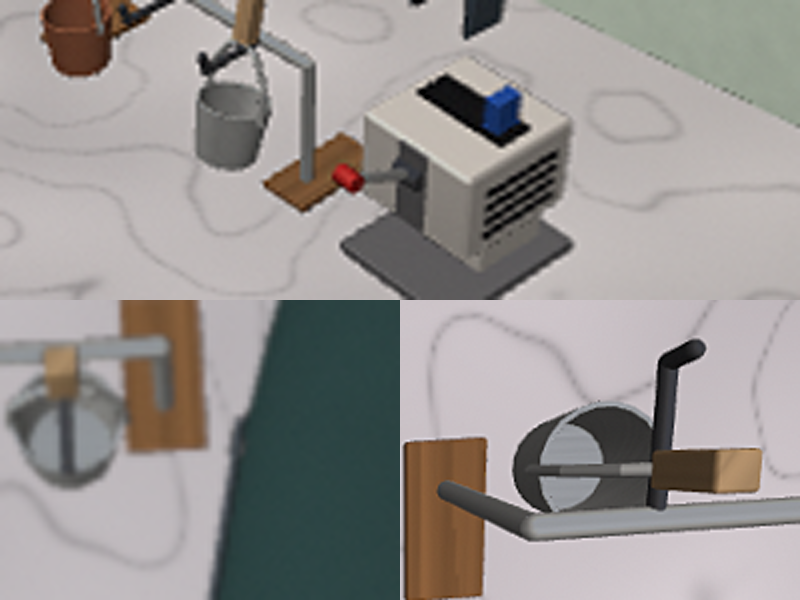

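```bash
python3 - <<'E'
from h import *
def go():
    b=shot('side'); s=ctrl.sense()['position']; w=shot('wrist')
    def f(im,lo,x0,x1,y0,y1):
        h=cv2.cvtColor(im,cv2.COLOR_BGR2HSV); m=(h[...,0]>10)&(h[...,0]<22)&(h[...,1]>70)&(h[...,2]>lo)
        q=np.argwhere(m[y0:y1,x0:x1])+[y0,x0]; return q
    qs=f(b,80,276,296,158,188); qw=f(w,120,505,560,125,165)
    print('side',qs.mean(0)[::-1],qs.min(0),qs.max(0),'wrist',qw.mean(0)[::-1],len(qw))
    p,e=tri(ray('side',(qs.mean(0)[1],qs.min(0)[0]+2)),ray('wrist',qw.mean(0)[::-1])); print('topface',p.round(4),e)
    rail=p-[.645,.158,0]; c,sn=np.cos(.051),np.sin(.051); print('rail xy',c*rail[0]-sn*rail[1], sn*rail[0]+c*rail[1])
for i in range(3): go()
print(ctrl.sense()['clock'])
E
```

```text
side [284.50877193 175.36842105] [170 281] [181 288] wrist [528.89847716 133.45177665] 394
topface [0.6072 0.0556 0.1799] 0.004070474871492841
rail xy -0.032580126973049205 -0.104195288886779
side [284.08333333 175.04166667] [170 280] [181 287] wrist [531.37004405 137.03964758] 454
topface [0.6106 0.0607 0.1757] 0.003943108401237938
rail xy -0.029446502080672544 -0.0988853846153704
side [284.79166667 174.86111111] [169 282] [181 288] wrist [530.62053571 153.56473214] 448
topface [0.6242 0.0689 0.1677] 0.000717484298442095
rail xy -0.016266108000880672 -0.09000949527457082
19.1833
```

The steel pail is swinging. I'll move above the selector and let it settle.

Request:
step_arm:
  motion:
    - [0, 0, -0.1, 0.022, -0.077, 0, 0.1]
    - [0, 0, -0.1, 0.022, -0.077, 0, 0.1]
    - [0, 0, 0, 0, 0, 0, 0.1]
    - [0, 0, 0, 0, 0, 0, 0.1]
    - [0, 0, 0, 0, 0, 0, 0.1]

```text
clock: 19.6
position: [0.6632, -0.175, 0.2506]
tool_rot: [0.068, 0.998, 0.0, -0.0]
ft_force: [0.5, -0.1, 0.1]
finger_gap: 0.0501
gripper_force: 0.0
```

Request:
step_arm:
  motion:
    - [0, 0, 0, 0, 0, 0, 0.1]
    - [0, 0, 0, 0, 0, 0, 0.1]
    - [0, 0, 0, 0, 0, 0, 0.1]
    - [0, 0, 0, 0, 0, 0, 0.1]
    - [0, 0, 0, 0, 0, 0, 0.1]

```text
clock: 20.02
position: [0.6634, -0.1753, 0.2508]
tool_rot: [0.068, 0.998, 0.0, 0.0]
ft_force: [0.7, 0.3, -0.3]
finger_gap: 0.0503
gripper_force: 0.0
```

Request:
step_arm:
  motion:
    - [0, 0, 0, 0, 0, 0, 0.1]
    - [0, 0, 0, 0, 0, 0, 0.1]
    - [0, 0, 0, 0, 0, 0, 0.1]
    - [0, 0, 0, 0, 0, 0, 0.1]
    - [0, 0, 0, 0, 0, 0, 0.1]

```text
clock: 20.43
position: [0.6634, -0.1756, 0.2507]
tool_rot: [0.068, 0.998, 0.0, -0.0]
ft_force: [0.0, -0.5, 0.6]
finger_gap: 0.05
gripper_force: 0.0
```

Request:
step_arm:
  motion:
    - [0, 0, 0, 0, 0, 0, 0.1]
    - [0, 0, 0, 0, 0, 0, 0.1]
    - [0, 0, 0, 0, 0, 0, 0.1]
    - [0, 0, 0, 0, 0, 0, 0.1]
    - [0, 0, 0, 0, 0, 0, 0.1]

```text
clock: 20.85
position: [0.6634, -0.1755, 0.2507]
tool_rot: [0.068, 0.998, 0.0, -0.0]
ft_force: [0.4, 0.6, 0.4]
finger_gap: 0.0501
gripper_force: 0.0
```

```bash
python3 - <<'E'
from h import *
F=[]; 
for i in range(6):
    b=shot('side'); F.append(cv2.resize(b[155:230,230:305],(260,260),interpolation=cv2.INTER_CUBIC))
s=ctrl.sense(); print(s['clock'],s['position'],s['tool_rot'])
cv2.imwrite('pics/m10.png',np.vstack([np.hstack(F[:3]),np.hstack(F[3:])]))
E
```

```text
21.15 [ 0.66343915 -0.17555524  0.25071519] [ 6.76692607e-02  9.97707808e-01 -8.56055569e-06 -1.39289043e-05]
```

View pics/m10.png

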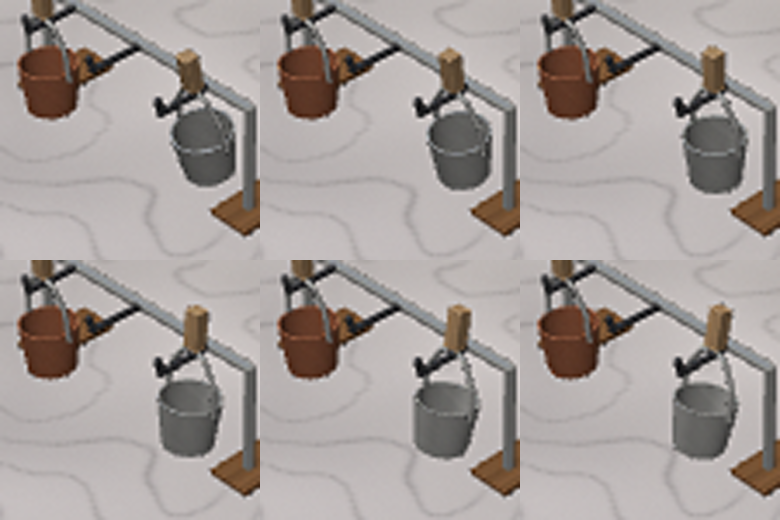

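The steel pail swings only gently on hook 1, within limits, and the copper pail is still. I'll wait a little longer, then pinch the selector.

Request:
step_arm:
  motion:
    - [0, 0, 0, 0, 0, 0, 0.1]
    - [0, 0, 0, 0, 0, 0, 0.1]
    - [0, 0, 0, 0, 0, 0, 0.1]
    - [0, 0, 0, 0, 0, 0, 0.1]
    - [0, 0, 0, 0, 0, 0, 0.1]

```text
clock: 21.57
position: [0.6634, -0.1756, 0.2507]
tool_rot: [0.068, 0.998, -0.0, -0.0]
ft_force: [-0.4, -0.3, -1.0]
finger_gap: 0.0503
gripper_force: 0.0
```

Request:
step_arm:
  motion:
    - [0, 0, 0, 0, 0, 0, 0.1]
    - [0, 0, 0, 0, 0, 0, 0.1]
    - [0, 0, 0, 0, 0, 0, 0.1]
    - [0, 0, 0, 0, 0, 0, 0.1]
    - [0, 0, 0, 0, 0, 0, 0.1]

```text
clock: 21.98
position: [0.6634, -0.1756, 0.2507]
tool_rot: [0.068, 0.998, 0.0, -0.0]
ft_force: [0.0, 0.5, 1.0]
finger_gap: 0.05
gripper_force: 0.0
```

Request:
step_arm:
  motion:
    - [0, 0, 0, 0, 0, 0, 0.1]
    - [0, 0, 0, 0, 0, 0, 0.1]
    - [0, 0, 0, 0, 0, 0, 0.1]
    - [0, 0, 0, 0, 0, 0, 0.1]
    - [0, 0, 0, 0, 0, 0, 0.1]

```text
clock: 22.4
position: [0.6635, -0.1756, 0.2508]
tool_rot: [0.068, 0.998, -0.0, 0.0]
ft_force: [-0.0, 0.2, 0.6]
finger_gap: 0.0503
gripper_force: 0.0
```

Request:
step_arm:
  motion:
    - [0, 0, 0, 0, 0, 0, 0.1]
    - [0, 0, 0, 0, 0, 0, 0.1]
    - [0, 0, 0, 0, 0, 0, 0.1]
    - [0, 0, 0, 0, 0, 0, 0.1]
    - [0, 0, 0, 0, 0, 0, 0.1]

```text
clock: 22.82
position: [0.6635, -0.1756, 0.2508]
tool_rot: [0.068, 0.998, -0.0, 0.0]
ft_force: [-0.5, 0.3, -0.2]
finger_gap: 0.0504
gripper_force: 0.0
```

```bash
python3 - <<'E'
from h import *
for i in range(6):
    b=shot('side'); a=shot('top')
    def f(im,lo,x0,x1,y0,y1):
        h=cv2.cvtColor(im,cv2.COLOR_BGR2HSV); m=(h[...,0]>9)&(h[...,0]<23)&(h[...,1]>60)&(h[...,2]>lo)
        q=np.argwhere(m[y0:y1,x0:x1])+[y0,x0]; return q
    qs=f(b,70,276,296,158,186); qt=f(a,100,243,260,165,195)
    p,e=tri(ray('side',qs.mean(0)[::-1]),ray('top',qt.mean(0)[::-1]))
    r=p-[.645,.158,0]; c,sn=np.cos(.051),np.sin(.051); print('rail',round(c*r[0]-sn*r[1],4), round(sn*r[0]+c*r[1],4),p[2].round(4),round(e,4),qs.mean(0).round(1),qt.mean(0).round(1))
print(ctrl.sense()['position'])
E
```

```text
rail -0.0191 -0.0984 0.1591 0.0005 [174.4 285.8] [178.8 251.6]
rail -0.0187 -0.0988 0.1589 0.0008 [174.4 286.1] [178.9 251.6]
rail -0.0198 -0.0987 0.1595 0.0015 [174.4 286. ] [179.4 251.5]
rail -0.0213 -0.0974 0.1582 0.0016 [174.7 285.4] [180.1 251.1]
rail -0.0222 -0.0972 0.1574 0.0001 [175.  284.9] [180.2 251.2]
rail -0.0214 -0.0975 0.158 0.0005 [174.9 285.1] [179.8 251.4]
[ 0.66345036 -0.17555555  0.25073713]
```

The steel grip is at rail (-0.020, -0.098, 0.158) with the swing nearly gone, well inside the limits. Now the selector.

Request:
step_arm:
  motion:
    - [0, 0, 0, 0, -0.006, -0.092, 0.1]
    - [0, 0, 0, 0, 0, -0.092, 0.1]
    - [0, 0, 0, 0, 0, -0.092, 0.1]
    - [0, 0, 0, 0, 0, 0, -1]
    - [0, 0, 0, 0, 0, 0, -1]
  force: 12

```text
clock: 23.83
position: [0.6629, -0.1772, 0.1672]
tool_rot: [0.068, 0.998, 0.0, -0.001]
ft_force: [-0.0, 1.0, 0.1]
finger_gap: 0.0395
gripper_force: 0.0
```

Request:
step_arm:
  motion:
    - [0, 0, 0, 0, 0, 0, -1]
    - [0, 0, 0, 0, 0, 0, -1]
    - [0, 0, 0, 0, 0, 0, -1]
    - [0, 0, 0, 0, 0, 0, -1]
    - [0, 0, 0, 0, 0, 0, -1]

```text
clock: 24.25
position: [0.6644, -0.1768, 0.1697]
tool_rot: [0.068, 0.998, 0.0, 0.001]
ft_force: [0.9, 6.3, 7.0]
finger_gap: 0.0163
gripper_force: 12.0
```

Request:
step_arm:
  motion:
    - [0, 0, 0, 0.004, 0.04, 0, -1]
    - [0, 0, 0, 0.004, 0.04, 0, -1]
    - [0, 0, 0, 0.004, 0.04, 0, -1]
    - [0, 0, 0, 0.004, 0.04, 0, -1]
    - [0, 0, 0, 0, 0, 0, -1]

```text
clock: 24.67
position: [0.6694, -0.128, 0.1697]
tool_rot: [0.067, 0.998, -0.0, 0.001]
ft_force: [0.8, 1.4, 5.7]
finger_gap: 0.016
gripper_force: 12.0
```

Request:
step_arm:
  motion:
    - [0, 0, 0, 0.002, 0.017, 0, -1]
    - [0, 0, 0, 0, 0.007, 0, -1]
    - [0, 0, 0, 0, 0, 0, -1]

```text
clock: 24.92
position: [0.67, -0.1219, 0.1697]
tool_rot: [0.067, 0.998, -0.0, 0.001]
ft_force: [1.1, 0.8, 6.6]
finger_gap: 0.0166
gripper_force: 12.0
```

Request:
step_arm:
  motion:
    - [0, 0, 0, 0.001, 0.01, 0, -1]
    - [0, 0, 0, 0, 0, 0, -1]

```text
clock: 25.08
position: [0.6702, -0.1192, 0.1697]
tool_rot: [0.067, 0.998, -0.0, 0.001]
ft_force: [0.2, 2.1, 7.5]
finger_gap: 0.0164
gripper_force: 12.0
```

Request:
step_arm:
  motion:
    - [0, 0, 0, 0.001, 0.01, 0, -1]
    - [0, 0, 0, 0, 0, 0, -1]

```text
clock: 25.25
position: [0.6705, -0.1169, 0.1697]
tool_rot: [0.067, 0.998, -0.001, 0.001]
ft_force: [-1.4, -3.7, 6.9]
finger_gap: 0.0165
gripper_force: 12.0
```

Request:
step_arm:
  motion:
    - [0, 0, 0, 0, 0.007, 0, -1]
    - [0, 0, 0, 0, 0, 0, -1]

```text
clock: 25.42
position: [0.6705, -0.1166, 0.1698]
tool_rot: [0.067, 0.998, -0.002, 0.002]
ft_force: [-0.6, -20.4, 5.3]
finger_gap: 0.0162
gripper_force: 12.0
```

The left stop is reached. Release and go to the raised knob.

Request:
step_arm:
  motion:
    - [0, 0, 0, 0, 0, 0, 0.1]
    - [0, 0, 0, 0, 0, 0, 0.1]
    - [0, 0, 0, 0, 0, 0, 0.1]
    - [0, 0, 0, 0, 0, 0, 0.1]
    - [0, 0, 0, 0, 0, 0, 0.1]

```text
clock: 25.83
position: [0.6694, -0.1139, 0.168]
tool_rot: [0.068, 0.998, 0.0, -0.0]
ft_force: [1.1, -0.6, 0.1]
finger_gap: 0.0465
gripper_force: 0.0
```

Request:
step_arm:
  motion:
    - [0, 0, 0, 0, 0, 0.13, 0.1]
    - [0, 0, 0, -0.115, -0.013, 0, 0.1]
    - [0, 0, 0, -0.115, -0.013, 0, 0.1]
    - [0, 0, 0, -0.115, -0.013, 0, 0.1]
    - [0, 0, 0, -0.115, -0.013, 0, 0.1]

```text
clock: 26.25
position: [0.5299, -0.1294, 0.2068]
tool_rot: [0.067, 0.998, 0.0, -0.0]
ft_force: [0.2, -0.1, 0.6]
finger_gap: 0.0504
gripper_force: 0.0
```

Request:
step_arm:
  motion:
    - [0, 0, 0, 0, 0, 0, 0.1]
    - [0, 0, 0, 0, 0, 0, 0.1]

```text
clock: 26.42
position: [0.5304, -0.1297, 0.2072]
tool_rot: [0.068, 0.998, 0.0, 0.0]
ft_force: [-0.0, 0.1, 0.6]
finger_gap: 0.0498
gripper_force: 0.0
```

```bash
python3 - <<'E'
from h import *
P=[]
for i in range(4): im=shot('wrist'); P.append(ctrl.sense()['position'])
print(np.array(P).round(4).tolist())
h=cv2.cvtColor(im,cv2.COLOR_BGR2HSV); m=((h[...,0]<8)|(h[...,0]>172))&(h[...,1]>150)&(h[...,2]>90); m[:120]=0
n,l,st,c=cv2.connectedComponentsWithStats(m.astype(np.uint8)); i=1+st[1:,4].argmax(); print(st[i],c[i],atz('wrist',c[i],.153))
cv2.imwrite('pics/w11.png',im)
E
```

```text
[[0.5317, -0.1297, 0.2074], [0.5323, -0.1297, 0.2074], [0.5325, -0.1297, 0.2072], [0.5325, -0.1296, 0.2071]]
[257 218  30  22 617] [270.90275527 228.29983793] [ 0.5310552  -0.13214881  0.153     ]
```

Request:
step_arm:
  motion:
    - [0, 0, 0, 0, -0.008, -0.107, 0.1]
    - [0, 0, 0, 0, 0, -0.107, 0.1]
    - [0, 0, 0, 0, 0, 0, -1]
    - [0, 0, 0, 0, 0, 0, -1]
    - [0, 0, 0, 0, 0, 0, -1]
  force: 15

```text
clock: 27.03
position: [0.5324, -0.1321, 0.1438]
tool_rot: [0.068, 0.998, -0.0, 0.0]
ft_force: [1.1, -0.1, -0.0]
finger_gap: 0.0331
gripper_force: 0.0
```

Request:
step_arm:
  motion:
    - [0, 0, 0, 0, 0, 0, -1]
    - [0, 0, 0, 0, 0, 0, -1]
    - [0, 0, 0, 0, 0, 0, -1]
    - [0, 0, 0, 0, 0, 0, -1]

```text
clock: 27.37
position: [0.5324, -0.1328, 0.1443]
tool_rot: [0.067, 0.998, -0.001, 0.001]
ft_force: [-0.5, -6.2, 1.4]
finger_gap: 0.0203
gripper_force: 15.0
```

Request:
step_arm:
  motion:
    - [0, 0, 0, -0.02, 0.002, -0.059, -1]
    - [0, 0, 0, -0.005, 0, -0.05, -1]
    - [0, 0, 0, 0.005, 0, -0.05, -1]
    - [0, 0, 0, 0.01, -0.001, -0.036, -1]
    - [0, 0, 0, 0.01, -0.001, -0.023, -1]

```text
clock: 27.78
position: [0.5319, -0.1327, 0.0776]
tool_rot: [0.067, 0.998, -0.001, 0.0]
ft_force: [-2.7, -7.6, 1.3]
finger_gap: 0.0202
gripper_force: 15.0
```

Request:
step_arm:
  motion:
    - [0, 0, 0, 0, 0, 0, -1]
    - [0, 0, 0, 0.004, 0, -0.01, -1]
    - [0, 0, 0, 0, 0, 0, -1]

```text
clock: 28.03
position: [0.533, -0.1328, 0.0752]
tool_rot: [0.067, 0.998, -0.001, 0.0]
ft_force: [-6.0, -7.8, 3.4]
finger_gap: 0.02
gripper_force: 15.0
```

Request:
step_arm:
  motion:
    - [0, 0, 0, 0.003, 0, -0.01, -1]
    - [0, 0, 0, 0, 0, 0, -1]

```text
clock: 28.2
position: [0.5342, -0.133, 0.0728]
tool_rot: [0.067, 0.998, -0.001, 0.001]
ft_force: [-6.7, -7.7, 12.9]
finger_gap: 0.0199
gripper_force: 15.0
```

Request:
step_arm:
  motion:
    - [0, 0, 0, 0, 0, -0.007, -1]
    - [0, 0, 0, 0, 0, 0, -1]

```text
clock: 28.37
position: [0.5349, -0.1331, 0.0713]
tool_rot: [0.067, 0.998, -0.001, 0.001]
ft_force: [-6.0, -8.0, 14.6]
finger_gap: 0.02
gripper_force: 15.0
```

Request:
step_arm:
  motion:
    - [0, 0, 0, 0, 0, 0, 0.1]
    - [0, 0, 0, 0, 0, 0, 0.1]
    - [0, 0, 0, 0, 0, 0, 0.1]
    - [0, 0, 0, 0, 0, 0, 0.1]
    - [0, 0, 0, 0, 0, 0, 0.1]

```text
clock: 28.78
position: [0.5336, -0.132, 0.0694]
tool_rot: [0.068, 0.998, 0.0, 0.0]
ft_force: [0.2, 0.4, -0.0]
finger_gap: 0.0491
gripper_force: 0.0
```

Request:
step_arm:
  motion:
    - [0, 0, 0, 0, 0, 0.1, 0.1]
    - [0, 0, 0, 0, 0, 0.13, 0.1]
    - [0, 0, 0, 0, 0, 0.13, 0.1]
    - [0, 0, 0, 0, 0, 0.13, 0.1]
    - [0, 0, 0, 0, 0, 0.13, 0.1]

```text
clock: 29.2
position: [0.5331, -0.1319, 0.2571]
tool_rot: [0.068, 0.998, 0.0, -0.0]
ft_force: [0.2, -0.5, -0.5]
finger_gap: 0.0499
gripper_force: 0.0
```

Request:
step_arm:
  motion:
    - [0, 0, 0, 0, -0.13, 0, 0.1]
    - [0, 0, 0, 0, -0.13, 0, 0.1]
    - [0, 0, 0, 0, -0.13, 0, 0.1]
    - [0, 0, 0, 0, -0.13, 0, 0.1]
    - [0, 0, 0, 0, -0.13, 0, 0.1]

```text
clock: 29.62
position: [0.5332, -0.3288, 0.2554]
tool_rot: [0.068, 0.998, -0.0, 0.0]
ft_force: [0.2, 0.0, -0.2]
finger_gap: 0.0501
gripper_force: 0.0
```

```bash
python3 - <<'E'
from h import *
a=shot('top'); b=shot('side')
o=np.zeros((600,800,3),np.uint8)
o[:292,:400]=cv2.resize(a[130:280,150:355],(400,292)); o[:292,400:]=cv2.resize(b,(400,292)); o[300:]=cv2.resize(b[140:220,225:375],(800,427))[60:360]
cv2.imwrite('pics/m12.png',o); print(ctrl.sense()['position'])
def f(im,c0,r):
    h=cv2.cvtColor(im,cv2.COLOR_BGR2HSV); m=((h[...,0]<8)|(h[...,0]>172))&(h[...,1]>150)&(h[...,2]>90)
    q=np.argwhere(m); q=q[np.abs(q-[c0[1],c0[0]]).max(1)<r]; return q.mean(0)[::-1] if len(q) else None
p,q=f(a,(324,211),12),f(b,(310,228),14); print(p,q)
if p is not None and q is not None: print(tri(ray('top',p),ray('side',q)))
E
```

```text
[ 0.53333397 -0.33136085  0.25525608]
[323.27272727 209.5       ] [310.76 229.88]
(array([ 0.52965029, -0.13135588,  0.08760793]), np.float64(0.00046883864744026173))
```

View pics/m12.png

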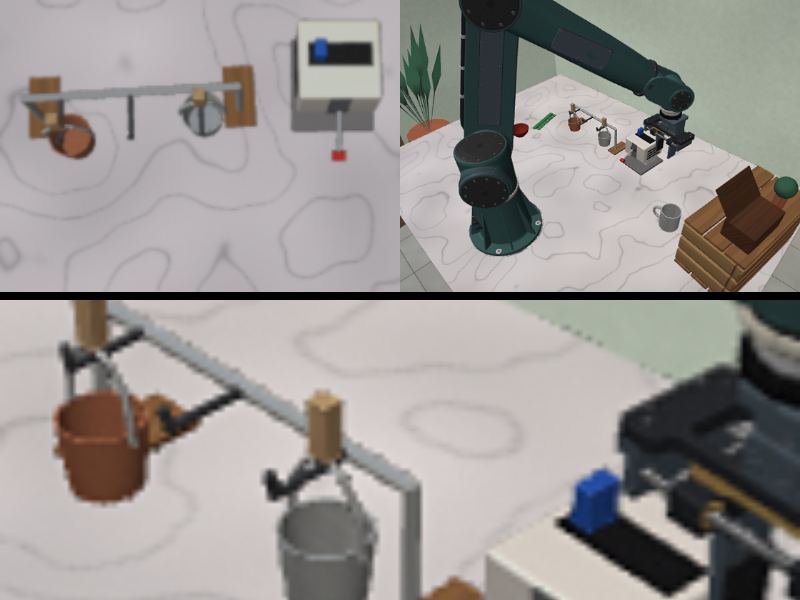

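The selector is left and the lever is down (knob z 0.088). Both pails hang. A quick check of the copper grip before handing in.

```bash
python3 - <<'E'
from h import *
for i in range(2):
    b=shot('side'); a=shot('top')
    def f(im,lo,x0,x1,y0,y1):
        h=cv2.cvtColor(im,cv2.COLOR_BGR2HSV); m=(h[...,0]>9)&(h[...,0]<23)&(h[...,1]>60)&(h[...,2]>lo)&(h[...,1]<125)
        return np.argwhere(m[y0:y1,x0:x1])+[y0,x0]
    for S,T in (((236,249,142,162),(168,182,184,197)),((276,296,158,186),(243,260,165,195))):
        qs=f(b,70,*S); qt=f(a,110,*T)
        p,e=tri(ray('side',qs.mean(0)[::-1]),ray('top',qt.mean(0)[::-1]))
        r=p-[.645,.158,0]; c,sn=np.cos(.051),np.sin(.051); print('rail',round(c*r[0]-sn*r[1],4), round(sn*r[0]+c*r[1],4),p[2].round(4),round(e,4),qs.min(0),qs.max(0),qt.min(0),qt.max(0))
print(ctrl.sense()['clock'])
E
```

```text
rail -0.0389 0.1131 0.1527 0.0024 [148 239] [160 244] [188 168] [196 178]
rail -0.0182 -0.0971 0.1568 0.0018 [169 283] [181 288] [176 248] [181 254]
rail -0.0389 0.1131 0.1527 0.0024 [148 239] [160 244] [188 168] [196 178]
rail -0.0182 -0.0971 0.1568 0.0018 [169 283] [181 288] [176 248] [181 254]
29.9167
```

```bash
python3 -c "
from workcell import ctrl
print(ctrl.finish_job())"
```

```text
the job is handed in; nothing more can be done
None
```

The job is handed in: by my last measurements both pails present hang by their handles (steel on hook 1, copper on hook 3), the selector is at its left stop (dry) and the lever is fully lowered; the verdict was not shown.

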